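# Load a label unwinder and hold its tension arm for threading

### The arm

A 6-joint arm with a two-finger parallel gripper is mounted at the origin on the work surface. World frame = base frame: x ahead of the robot, y to its left, z up, the work surface at z = 0. Lengths are in m, angles in rad, forces in N, time in s.
With the tool pointing down it reaches from about 0.3 to 0.775 m from the base axis. Payload 14.6 kg.
Tool frame: the origin (TCP) lies at the centre of the arm's flange, where the gripper is bolted on; the fingertips stand 199 mm ahead of it and the grasp point (between the pads) lies ctrl.tcp_to_grasp ahead of it (ctrl.tcp_to_grasp is the distance from the TCP to the grasp point, in m); z points along the fingers, y is the line along which they close (so a half turn about z gives the same grasp; the last joint's range is limited). The gripper opens to 94 mm and grips with 3 to 60 N. Pads are 16 mm wide; open, the fingers measure 119 mm over their backs; the gripper's body (75 mm by 177 mm) begins 78 mm behind the grasp point.
Start: joints at [1.12, 0.3, 1.521, -0, 1.321, -0.067], TCP at [0.206, 0.51, 0.405] pointing down, gripper open.
Joint ranges: [-3.03, 3.03], [-0.79, 2.21], [0.23, 2.52], [-1.04, 4.18], [0, 3.07], [-2.55, 2.55]. Speed limits (rad/s): [2.22, 2.22, 2.57, 3.14, 3.14, 3.14].

### API

Orientations are given as [roll, pitch, yaw] about the fixed x, y, z axes, in that order (R = Rz(yaw) Ry(pitch) Rx(roll)).
In Python, from station import ctrl gives the robot as it stands. The module is installed in compiled form; this text tells all that it offers.
- The arm moves only by the shell command python3 -m jog 'ROWS' [OPENING] [FORCE]. ROWS is JSON, a list of rows, each a list of 6 numbers: the shift along the tool's x, y, z in cm, then the turn, a rotation vector about the tool's x, y, z in rad. In form: [[tx, ty, tz, ax, ay, az], ...]. A call has 1 to 8 rows; each row is the pose to reach, as a shift and turn from the pose commanded when the call began, along the tool's axes at that moment; what a row does not reach only later rows make up. A row lasts 1/10 s, in which the tool goes at most 50 mm and 8.59 degrees, less where a joint would pass 70% of its speed; a pose out of reach is approached as far as the arm can. A call with a gripper value outside its range is refused whole. OPENING is the opening in per cent of the stroke, from 0 (shut) to 100 (fully open), set as the call begins (- or left out, the last holds). The fingers move at their own pace and stop on an object; FORCE is the grip in N (left out, the last holds). Time passes only in rows, so rows that repeat a pose let the fingers close. It gives the time, the measured TCP pose, the force, the opening and the grip force at its end, in the units of the state.
- ctrl.get_obs(): the state, without advancing time (a new reading comes with each control period).
- ctrl.camera(name): name is "scene" or "top" or "wrist"; returns a dict with "img" (480x640x3 uint8, blue, green, red), "intrinsics" (3x3 intrinsics, pixels), "R" (3x3) and "t" (3): a world point X has camera coordinates R X + t. Camera axes: x right, y down, z forward; pixel columns grow to the right and rows downward; lengths in m; the calibration is good to about 2 mm. The wrist camera is an equidistant fisheye: a pixel r from the principal point sees the ray r / f radians off the axis. A picture is of the moment at which its call begins. There is no depth.
- ctrl.hand_in(): hands the job in; it is judged then, once.
The state is a dict: "time_s": time; "qpos": joint angles; "joint_vel": joint speeds; "tau": joint torques, N m; "ee_pos": TCP position; "eef_rot": TCP orientation; "force": force on the tool from outside, world axes, zero at the start; "moment": the same for the moment, N m; "grip_width": finger opening in m; "grip_force": force on a finger pad.
Only numpy, scipy, OpenCV 4.12 (cv2) and the standard library are available. Lean on these libraries where they do the work, as an engineer would, in place of code of your own. Each camera call takes 0.05 s, during which the arm holds its last target. There are 200 camera calls.

### The job

Load the label unwinder: pull the keeper's black knob fully out, set the full roll of labels over the spindle so that it lies flat on the disc, let go of it, and push the knob fully home so that the keeper covers the roll. Then swing the sprung tension arm forward (its roller comes towards the robot) until it meets its stop, and finish the program while still holding it there against its spring, so that the labels can be threaded. Leave everything else on the bench, and the loose cap on the machine, where it is.

Things in the scene. Friction and masses are not known exactly. Their poses are not given: they have to be found in the camera images.
- unwinder: Label unwinder, fixed: aluminium plate 190 mm (x) by 390 (y) by 12 thick. Origin: centre of its underside, on the bench. In its frame: spindle at (0, 10) mm; keeper guide block 34 by 24 mm, 84 high (its plunger 90), at (0, 94); tension arm's pivot at (45, -130); fixed guide roller, 26 mm wide, 72 high, at (60, -55). All heights in these notes are above the bench.
- spindle (a point): Centre of the upper face of the unwinder's disc, 18 mm above the bench, in the unwinder's axes. The spindle rises from it: 18 mm diameter, straight up to 30 mm above this point and tapering to its top 38 mm above it. The disc is 92 mm across and turns freely.
- keeper (a joint): Keeper slide: 0 = home, blade end 15 mm from the spindle axis, over the roll's place; 0.045 m = fully out (along the unwinder's +y), blade end 60 mm from the axis. Detented: 3.5 N starts it from either end, past the middle it snaps to the other end. The blade is a steel bar 16 mm wide (22 at the end), 72 to 78 mm above the bench; the seated roll's top is at 68 mm.
- knob (a point): Black upright knob on the keeper's outer end, 20 mm diameter, grip from 82 to 102 mm above the bench. This point: its axis, 90 mm above the bench, 128 mm (home) to 173 mm (out) from the spindle axis along the unwinder's +y. Fingers closed across the unwinder's x may reach down beside the bar; the guide block's face is 32 mm from the knob's axis when home.
- label_roll: The full roll of labels, standing on end on the bench: white paper on a cardboard core, 58 mm outside diameter, 50 mm high, hole 26 mm right through, about 0.12 kg. Origin: centre of its underside, z along the hole; both ends are alike. It may be in any of four places left or right of the unwinder.
- roll_center (a point): Middle of the label roll, on its axis, 25 mm from either end (43 mm above the bench, 25 mm above the spindle point, when seated).
- tension_hinge (a joint): Tension arm angle in rad: 0 = at rest, arm pointing along the unwinder's -y; it grows as the arm swings forward (clockwise from above, the roller moving towards the unwinder's -x, i.e. the robot) and reaches the stop at 1.2. A torsion spring pulls it back all the way: about 2.2 N at the roller at rest, 6 N at the stop.
- tension_arm: The tension arm: flat aluminium bar 20 mm wide, from 18 to 24 mm above the bench, with a white plastic roller standing on its end. Origin on the pivot axis, 18 mm above the bench; the bar runs along its own -y to the roller's axis 110 mm away.
- tension_roller (a point): A point on the axis of the arm's roller, 60 mm above the bench, 110 mm from the pivot axis. The roller is upright, turns freely, 22 mm diameter from 30 to 78 mm above the bench, with a 30 mm flange below that. It may be gripped from above.
- tension_pivot (a point): Top of the arm's pivot body (spring housing, 42 mm diameter), on the vertical pivot axis, 42 mm above the bench; a screw head stands 5 mm higher.
- tape_roll: Bystander: roll of clear packing tape lying flat, 90 mm diameter, 76 mm hole, 48 mm high. Origin: centre of its underside.
- empty_core: Bystander: empty cardboard core standing on end, 31 mm diameter, 50 mm high. Origin: centre of its underside.
- bottle_a: Bystander: square white bottle, 46 mm wide, 77 mm high. Origin: centre of its underside.
- bottle_b: Bystander: another such bottle, behind the unwinder. Origin: centre of its underside.
- cap: Bystander: white screw cap, 39 mm diameter, 17 mm high, lying loose on the unwinder's plate between the disc and the front right corner. Origin: centre of its underside.
- marker: Bystander: grey marker pen with black cap, 133 mm long, 14 mm thick, lying on the bench between robot and unwinder. Origin: on its underside, 46 mm from its grey end; x towards the cap.
- carton: Bystander: small cardboard carton 70 by 110 by 55 mm, behind the unwinder. Origin: centre of its underside.
There are look-alikes about, which are no part of the job. What is shaped like the label_roll but turquoise is not meant.

How it is judged:
On the way, in this order (a step that is already met when the one before it is completed fails the run):
1. the keeper's knob is pulled fully out (value of joint keeper above 0.04 m), for 0.1 s.
2. with the keeper still out, the label roll sits flat on the disc over the spindle, let go (horizontal distance between roll_center and spindle below 0.007 m and z of roll_center in the frame of spindle below 0.029 m and angle between the z axis of label_roll and the z axis of unwinder, either way round below 0.06 rad and value of joint keeper above 0.03 m and contact force between the fingers and label_roll below 0.1 N), for 0.2 s.
3. the knob is pushed fully home, with the roll seated under the keeper (horizontal distance between roll_center and spindle below 0.007 m and z of roll_center in the frame of spindle below 0.029 m and angle between the z axis of label_roll and the z axis of unwinder, either way round below 0.06 rad and value of joint keeper below 0.004 m), for 0.2 s.
4. the tension arm is swung forward to its stop (value of joint tension_hinge above 1.14 rad), for 0.2 s.
At the end, for the whole second after the job is handed in: Label roll flat on the disc (4 mm in height, 7 mm off the spindle axis, 0.06 rad), still and let go; keeper home within 4 mm; the fingers hold the tension arm at its stop (above 1.14 of 1.2 rad, over 1.5 N on it) through the last second (all of step 3 and value of joint tension_hinge above 1.14 rad and contact force between the fingers and tension_arm above 1.5 N and contact force between the fingers and label_roll below 0.1 N and linear speed of label_roll below 0.03 m/s); the arm keeps its last pose, push and grip.
It fails at once if another thing on the bench, or the loose cap, is moved more than 30 mm (distance of any of tape_roll, empty_core, bottle_a, bottle_b, cap, marker, carton from where it was at the start of the episode above 0.03 m).
It also fails if it takes over 72 s, if anything falls off the work surface, if the arm or the gripper's body presses on something with over 40 N, if the wrist force passes 120 N, or if a joint passes its speed limit or range.

## Working session

There is one attempt and no reset: what is moved stays moved. The work goes in short steps, Python scripts to look and compute and a shell command to move; the robot and the scene stay as the last step left them, time stands still between calls to the robot, and variables do not carry over. Pictures are saved under pics/ and viewed, at most 10 in all, crops included, and the job is handed in when it is done.

```bash
mkdir -p pics
cat > h.py <<'E'
import numpy as np, cv2, json
from station import ctrl
from scipy.spatial.transform import Rotation as Ro
def snap(n,f=None):
    c=ctrl.camera(n)
    if f: cv2.imwrite('pics/'+f,c['img']); np.savez('pics/'+f+'.npz',K=c['intrinsics'],R=c['R'],t=c['t'])
    return c
def ray(c,u,v,fish=False):
    K=np.array(c['intrinsics']);R=np.array(c['R']);t=np.array(c['t']).ravel()
    x=(u-K[0,2])/K[0,0];y=(v-K[1,2])/K[1,1]
    if fish:
        r=np.hypot(x,y);d=np.array([x/r*np.sin(r),y/r*np.sin(r),np.cos(r)]) if r>1e-9 else np.array([0,0,1.])
    else: d=np.array([x,y,1.])
    return -R.T@t, R.T@d
def onplane(c,u,v,z,fish=False):
    o,d=ray(c,u,v,fish);return o+d*(z-o[2])/d[2]
def proj(c,X):
    K=np.array(c['intrinsics']);p=np.array(c['R'])@np.array(X)+np.array(c['t']).ravel();p=K@p
    return p[:2]/p[2]
def load(f):
    z=np.load('pics/'+f+'.npz');return dict(intrinsics=z['K'],R=z['R'],t=z['t'],img=cv2.imread('pics/'+f))
E
python3 - <<'E'
from h import *
a=snap('top','top1.png');b=snap('scene','scene1.png')
o=ctrl.get_obs();print(o['time_s'],o['ee_pos'],o['eef_rot'],o['grip_width'],ctrl.tcp_to_grasp)
for c in(a,b):print(c['intrinsics'],-np.array(c['R']).T@np.array(c['t']).ravel(),np.round(c['R'],3))
E
```

```text
0.1 [0.20593511 0.50995934 0.40416729] [-3.14061587e+00 -5.16285266e-05  2.75780480e+00] 0.094283468429066 0.1804
[[539.33243442   0.         320.26655225]
 [  0.         539.33243442 233.05711076]
 [  0.           0.           1.        ]] [ 0.34660207 -0.02400245  1.32945647] [[-0.015 -1.    -0.01 ]
 [-0.989  0.017 -0.148]
 [ 0.148  0.008 -0.989]]
[[592.01858934   0.         317.56475615]
 [  0.         592.01858934 247.31157454]
 [  0.           0.           1.        ]] [ 1.43652698 -0.24284061  0.93845306] [[ 0.238  0.971 -0.016]
 [ 0.665 -0.175 -0.726]
 [-0.708  0.162 -0.687]]
```

View pics/top1.png

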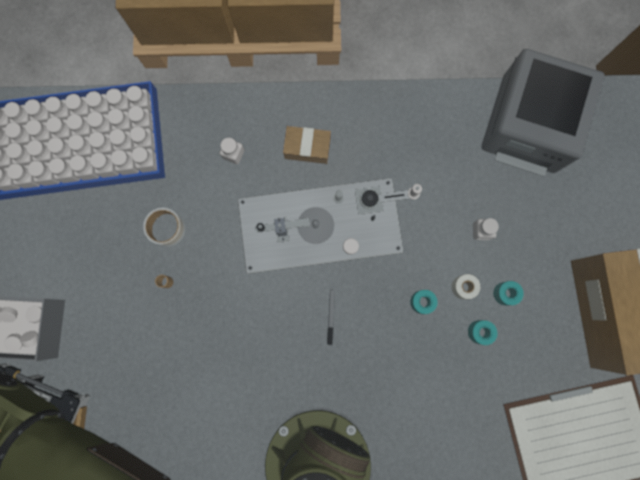

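View pics/scene1.png

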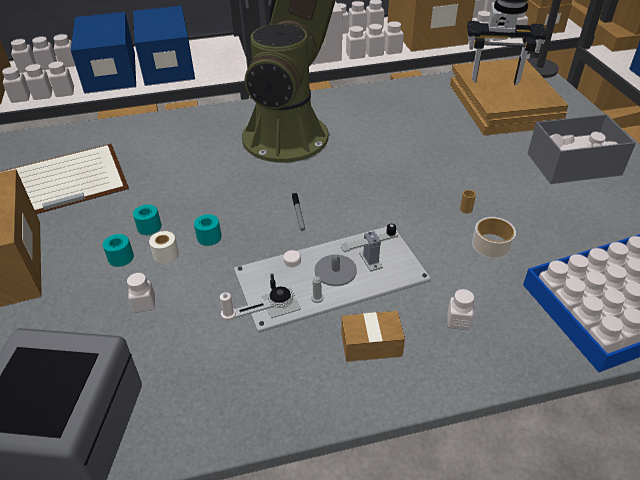

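The top view shows the plate (screws near 242,202 / 391,183 / 399,248 / 250,267), the knob at (261,227), spindle (315,223), roller (416,190), pivot (370,198) and cap (351,246). The white label roll is at (468,287), with turquoise ones at (510,293), (484,333) and (425,302). The scene view agrees: roll (164,246), knob (391,230), roller (227,305).

Run:
```python
from h import *
c=load('top1.png');s=load('scene1.png')
g=c['img'].astype(int);hsv=cv2.cvtColor(c['img'],cv2.COLOR_BGR2HSV)
# plate
gray=cv2.cvtColor(c['img'],cv2.COLOR_BGR2GRAY)
print('gray plate/bench',gray[255,300],gray[290,300],gray[287,459],gray[287,468])
m=((gray>135)*255).astype(np.uint8);m[:, :200]=0
m=cv2.morphologyEx(m,cv2.MORPH_OPEN,np.ones((9,9)))
cs,_=cv2.findContours(m,0,2)
for k in cs:
    if 5000<cv2.contourArea(k)<30000:
        r=cv2.minAreaRect(k);P=np.array([onplane(c,*p,0.012) for p in cv2.boxPoints(r)])[:,:2]
        print('plate',r,P,P.mean(0)); 
        for i in range(4):
            d=P[(i+1)%4]-P[i];print(np.linalg.norm(d),np.degrees(np.arctan2(d[1],d[0])))
# label roll
m=((gray>165)*255).astype(np.uint8);w=np.zeros_like(m);w[268:305,450:486]=m[268:305,450:486]
cs,_=cv2.findContours(w,0,2);k=max(cs,key=cv2.contourArea);e=cv2.fitEllipse(k);print('roll',e,onplane(c,*e[0],.05),onplane(c,*e[0],.025))
# hole dark
print(gray[276:300:2,456:482:2])
# scene roll top
gs=cv2.cvtColor(s['img'],cv2.COLOR_BGR2GRAY);
for n,(u,v),z in [('knob',(391,226),.102),('roller',(226,297),.078),('spindle',(336,257),.056)]: print('scene',n,onplane(s,u,v,z))
for n,(u,v),z in [('knob',(260.5,227),.102),('roller',(417,188),.078),('spindle',(316,223),.056),('roll',(468,287),.05),('pivot',(370,198),.047)]: print('top',n,onplane(c,u,v,z))
for n,(u,v) in dict(a=(242,202),b=(391,183),c=(399,248),d=(250,267)).items(): print(n,onplane(c,u,v,.012))
big=lambda c,x0,y0,x1,y1,f:cv2.resize(c['img'][y0:y1,x0:x1],None,fx=f,fy=f,interpolation=2)
cv2.imwrite('pics/a.png',np.vstack([big(c,220,170,500,310,2.8),big(s,130,190,410,270,2.8)])[:600])
```

```text
gray plate/bench 145 115 173 86
plate ((581.5118408203125, 440.9518737792969), (95.25273895263672, 125.83645629882812), 77.19573211669922) [[ 0.11975333 -0.45203656]
 [ 0.17919654 -0.74488983]
 [-0.02896245 -0.77236918]
 [-0.08591495 -0.4864697 ]] [ 0.04601812 -0.61394132]
0.298825259277024 -78.52601521852421
0.2099649517735009 -172.47979053214218
0.2915168979835843 101.26610667151864
0.2085307718927081 9.504355802811958
plate ((319.72613525390625, 225.15025329589844), (74.3144760131836, 156.490966796875), 82.34228515625) [[ 0.63367115  0.19205672]
 [ 0.68018665 -0.1966105 ]
 [ 0.49428361 -0.21435945]
 [ 0.44924936  0.16643581]] [ 0.56434769 -0.01311935]
0.3914407939109983 -83.17532920654382
0.18674840224672282 -174.5462610307535
0.38344897045600373 96.74468146191084
0.18619297878722138 7.909224710126169
roll ((467.7430725097656, 286.102294921875), (21.52946662902832, 22.249286651611328), 151.2528533935547) [ 0.40556745 -0.35999115  0.05      ] [ 0.40671961 -0.36655622  0.025     ]
[[113 109 136 164 175 178 177 175 169 148 120 112 115]
 [104 135 172 177 177 175 173 176 177 176 155 11
[... 398 characters left out ...]
114 162 176 176 173 172 173 175 176 168 132 114]
 [ 98  91 117 158 173 176 176 177 172 162 133 115 115]
 [111 106  99 108 133 152 153 153 139 119 110 113 115]]
scene knob [0.55050836 0.1218154  0.102     ]
scene roller [ 0.64147022 -0.24578504  0.078     ]
scene spindle [ 0.5665948  -0.00356915  0.056     ]
top knob [0.54655446 0.12302161 0.102     ]
top roller [ 0.63783952 -0.24553856  0.078     ]
top spindle [ 0.56148882 -0.00447988  0.056     ]
top roll [ 0.40345102 -0.36047768  0.05      ]
top pivot [ 0.62225102 -0.13620023  0.047     ]
a [0.62518477 0.18006964 0.012     ]
b [ 0.66714793 -0.19284751  0.012     ]
c [ 0.50318027 -0.20678194  0.012     ]
d [0.46237831 0.15945635 0.012     ]
```

View pics/a.png

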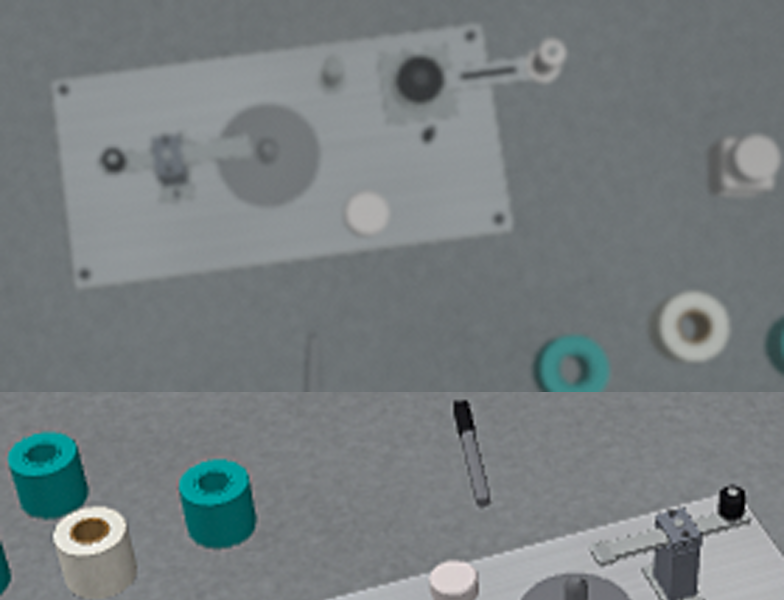

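```bash
cat >> h.py <<'E'
YAW=np.radians(6.4); UX=np.array([np.cos(YAW),np.sin(YAW),0]); UY=np.array([-np.sin(YAW),np.cos(YAW),0])
SP=np.array([.5635,-.0048,.018])
def go(X,yaw_deg=None):
    "jog deltas bringing grasp point to X, tool down, world tool yaw"
    o=ctrl.get_obs();R=Ro.from_euler('xyz',o['eef_rot'])
    y=np.radians(yaw_deg) if yaw_deg is not None else o['eef_rot'][2]
    T=Ro.from_euler('xyz',[np.pi,0,y])
    d=R.inv().apply(np.array(X)+[0,0,ctrl.tcp_to_grasp]-o['ee_pos'])*100
    print('go',np.round(d,2),np.round((R.inv()*T).as_rotvec(),3),'t',round(o['time_s'],1))
def st():
    o=ctrl.get_obs();print('t',round(o['time_s'],2),'grasp',np.round(o['ee_pos']-[0,0,ctrl.tcp_to_grasp],4),'rot',np.round(np.degrees(o['eef_rot']),2),'F',np.round(o['force'],1),'w',round(o['grip_width'],4),o['grip_force'],'q',np.round(o['qpos'],2))
E
python3 -c "
from h import *
K=SP+.128*UY; go([K[0],K[1],.2],96.4)"
```

```text
go [-46.34 -23.08   2.4 ] [-1.000e-03  0.000e+00  1.075e+00] t 0.1
```

```bash
python3 -m jog '[[-46.34,-23.08,2.4,0,0,1.075],[-46.34,-23.08,2.4,0,0,1.075],[-46.34,-23.08,2.4,0,0,1.075],[-46.34,-23.08,2.4,0,0,1.075],[-46.34,-23.08,2.4,0,0,1.075],[-46.34,-23.08,2.4,0,0,1.075],[-46.34,-23.08,2.4,0,0,1.075],[-46.34,-23.08,2.4,0,0,1.075]]' 60
python3 -c "
from h import *
st();K=SP+.128*UY; go([K[0],K[1],.2],96.4)"
```

```text
time_s: 0.9
ee_pos: [0.4719, 0.209, 0.386]
eef_rot: [-3.141, 0.0, 1.677]
force: [0.6, -0.5, 0.6]
grip_width: 0.0563
grip_force: 0.0
t 0.9 grasp [0.4719 0.209  0.2056] rot [-179.99    0.     96.09] F [ 0.6 -0.5  0.6] w 0.0563 0.0 q [0.35 0.24 1.64 0.   1.26 0.24]
go [-9.43  6.77  0.56] [-0.     0.    -0.005] t 0.9
```

```bash
python3 -m jog '[[-9.4,6.8,0.5,0,0,0],[-9.4,6.8,0.5,0,0,0],[-9.4,6.8,0.5,0,0,0],[-9.4,6.8,0.5,0,0,0],[-9.4,6.8,0.5,0,0,0]]'
python3 - <<'E'
from h import *
st();K=SP+.128*UY; go([K[0],K[1],.2],96.4)
c=snap('wrist','w1.png')
print(c['intrinsics'],np.round(-np.array(c['R']).T@np.array(c['t']).ravel(),3),np.round(c['R'],2))
E
```

```text
time_s: 1.4
ee_pos: [0.5486, 0.1256, 0.3808]
eef_rot: [-3.141, -0.0, 1.683]
force: [-0.2, -0.1, 0.5]
grip_width: 0.0565
grip_force: 0.0
t 1.4 grasp [0.5486 0.1256 0.2004] rot [-1.7996e+02 -1.0000e-02  9.6420e+01] F [-0.2 -0.1  0.5] w 0.0565 0.0 q [0.16 0.35 1.51 0.   1.28 0.05]
go [-0.32  0.03  0.04] [-0.001 -0.     0.   ] t 1.4
[[371.64829954   0.         322.8171859 ]
 [  0.         371.64829954 239.08325763]
 [  0.           0.           1.        ]] [0.54  0.203 0.361] [[ 0.99  0.11 -0.  ]
 [ 0.11 -0.96  0.27]
 [ 0.03 -0.27 -0.96]]
```

View pics/w1.png

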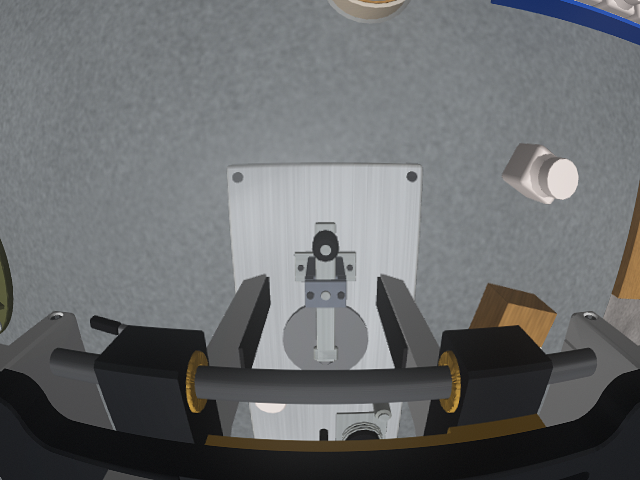

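The wrist view shows the knob top at about (325,250), the two rear screws at (238,177) and (412,176), and the fingers straddling the keeper.

Run:
```python
from h import *
c=load('w1.png')
for n,p,z in [('knob',(325,250),.102),('s1',(238,177),.012),('s2',(412,176),.012),('disc',(326,337),.018),('bladeend',(325,357),.078)]: print(n,np.round(onplane(c,*p,z,True),4))
K=SP+.128*UY;print(K); go([K[0],K[1],.09],96.4)
```

```text
knob [0.5503 0.1238 0.102 ]
s1 [0.4629 0.1591 0.012 ]
s2 [0.6283 0.1789 0.012 ]
disc [0.5657 0.0019 0.018 ]
bladeend [0.5628 0.0159 0.078 ]
[0.54923198 0.12240229 0.018     ]
go [-0.37  0.05 11.06] [-0.    -0.     0.001] t 1.4
```

```bash
python3 -m jog '[[-0.2,0.1,5,0,0,0],[-0.2,0.1,9,0,0,0],[-0.2,0.1,11,0,0,0],[-0.2,0.1,11,0,0,0]]' && python3 -m jog '[[0,0,0,0,0,0],[0,0,0,0,0,0],[0,0,0,0,0,0],[0,0,0,0,0,0],[0,0,0,0,0,0],[0,0,0,0,0,0]]' 0 25; python3 -c "
from h import *
st()"
```

```text
time_s: 1.85
ee_pos: [0.549, 0.1244, 0.2688]
eef_rot: [-3.137, 0.0, 1.685]
force: [0.9, -0.5, 0.5]
grip_width: 0.0567
grip_force: 0.0
time_s: 2.45
ee_pos: [0.5502, 0.1232, 0.2715]
eef_rot: [3.141, -0.0, 1.683]
force: [-0.4, 0.3, 3.6]
grip_width: 0.0195
grip_force: 25.0
t 2.45 grasp [0.5502 0.1232 0.0911] rot [179.96  -0.    96.41] F [-0.4  0.3  3.6] w 0.0195 25.00053540832596 q [0.16 0.47 1.61 0.   1.06 0.04]
```

Gripped the knob (19.5 mm). Now I'll pull it out.

```bash
python3 -m jog '[[0.8,0,0,0,0,0],[1.6,0,0,0,0,0],[2.5,0,0,0,0,0],[3.5,0,0,0,0,0],[4.5,0,0,0,0,0],[4.6,0,0,0,0,0],[4.6,0,0,0,0,0],[4.6,0,0,0,0,0]]'; python3 -c "
from h import *
st()"
```

```text
time_s: 3.25
ee_pos: [0.545, 0.1694, 0.2714]
eef_rot: [3.142, 0.0, 1.683]
force: [-0.0, -4.1, 5.3]
grip_width: 0.0196
grip_force: 25.0
t 3.25 grasp [0.545  0.1694 0.091 ] rot [1.800e+02 2.000e-02 9.644e+01] F [-0.  -4.1  5.3] w 0.0196 25.00085084553575 q [ 0.24  0.49  1.59 -0.    1.06  0.13]
```

```bash
python3 -m jog '[[0,0,0,0,0,0],[0,0,0,0,0,0],[0,0,0,0,0,0],[0,0,-4,0,0,0],[0,0,-8,0,0,0],[0,0,-12,0,0,0],[0,0,-14,0,0,0],[0,0,-14,0,0,0]]' 100; python3 -c "
from h import *
st(); P=SP-.07*UY; go([P[0],P[1],.23],96.4); go([.4045,-.36-.07,.23],96.4)"
```

```text
time_s: 4.05
ee_pos: [0.545, 0.1691, 0.4142]
eef_rot: [3.136, -0.001, 1.683]
force: [0.3, -0.7, -0.2]
grip_width: 0.0795
grip_force: 0.0
t 4.05 grasp [0.545  0.1691 0.2338] rot [ 1.7971e+02 -4.0000e-02  9.6430e+01] F [ 0.3 -0.7 -0.2] w 0.0795 0.0 q [0.24 0.34 1.45 0.   1.35 0.12]
go [-24.49  -0.11   0.36] [ 0.005 -0.001  0.   ] t 4.0
go [-57.96 -20.67   0.23] [ 0.005 -0.001  0.   ] t 4.0
```

```bash
python3 -m jog '[[-24.5,0,0.4,0,0,0],[-24.5,0,0.4,0,0,0],[-24.5,0,0.4,0,0,0],[-24.5,0,0.4,0,0,0],[-24.5,0,0.4,0,0,0],[-24.5,0,0.4,0,0,0],[-24.5,0,0.4,0,0,0]]'
python3 - <<'E'
from h import *
c=snap('wrist','w2.png');st();np.savez('x',0)
E
python3 -m jog '[[-33.5,-20.6,0,0,0,0],[-33.5,-20.6,0,0,0,0],[-33.5,-20.6,0,0,0,0],[-33.5,-20.6,0,0,0,0],[-33.5,-20.6,0,0,0,0],[-33.5,-20.6,0,0,0,0],[-33.5,-20.6,0,0,0,0],[-33.5,-20.6,0,0,0,0]]'
python3 - <<'E'
from h import *
st()
c=snap('wrist','w3.png')
cv2.imwrite('pics/w23.png',np.vstack([cv2.imread('pics/w2.png')[:290],c['img'][:290]]))
E
```

```text
time_s: 4.75
ee_pos: [0.5724, -0.0752, 0.4057]
eef_rot: [-3.14, -0.001, 1.681]
force: [0.0, -0.3, 0.7]
grip_width: 0.0944
grip_force: 0.0
t 4.8 grasp [ 0.5724 -0.0742  0.2256] rot [-1.7992e+02 -4.0000e-02  9.6410e+01] F [-0.3 -0.   0.5] w 0.0935 0.0 q [-0.19  0.36  1.44  0.    1.34 -0.3 ]
time_s: 5.6
ee_pos: [0.4048, -0.4312, 0.4068]
eef_rot: [-3.142, -0.0, 1.684]
force: [0.7, -0.4, -0.5]
grip_width: 0.0939
grip_force: 0.0
t 5.6 grasp [ 0.4048 -0.4312  0.2264] rot [-1.80e+02 -2.00e-02  9.65e+01] F [ 0.7 -0.4 -0.5] w 0.0939 0.0 q [-0.88  0.39  1.39  0.    1.36 -0.99]
```

View pics/w23.png

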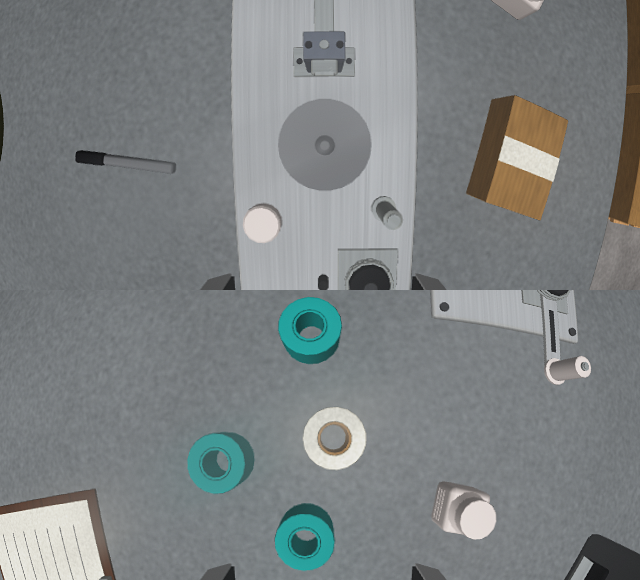

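The w2 picture puts the disc and spindle at about (325,145), with the blade clear of the disc. In w3 the white roll is at about (334,148) in full-image pixels, with its neighbours well spaced.

Run:
```python
from h import *
c=load('w2.png')
h=cv2.cvtColor(c['img'],cv2.COLOR_BGR2GRAY)
m=((h<150)*255).astype(np.uint8);w=np.zeros_like(m);w[92:196,268:380]=m[92:196,268:380];w=cv2.morphologyEx(w,2,np.ones((5,5)))
cs,_=cv2.findContours(w,0,2);k=max(cs,key=cv2.contourArea);e=cv2.fitEllipse(k);print('disc',e,onplane(c,*e[0],.018,True))
print('spindle top',onplane(c,324.5,145,.056,True))
c=load('w3.png');hsv=cv2.cvtColor(c['img'],cv2.COLOR_BGR2HSV)
m=((hsv[...,2]>150)*255).astype(np.uint8);w=np.zeros_like(m);w[105:200,290:380]=m[105:200,290:380]
cs,_=cv2.findContours(w,0,2);k=max(cs,key=cv2.contourArea);e=cv2.fitEllipse(k);r=onplane(c,*e[0],.05,True);print('roll',e,r)
P=np.array([onplane(c,*p[0],.05,True) for p in k]);print(P.min(0),P.max(0),(P.min(0)+P.max(0))/2)
go([r[0],r[1],.03],96.4)
```

```text
disc ((324.2793273925781, 144.30831909179688), (91.13011932373047, 92.13248443603516), 95.94922637939453) [ 0.56521494 -0.00279899  0.018     ]
spindle top [ 0.56533885 -0.00282393  0.056     ]
roll ((334.0975341796875, 148.0787811279297), (62.34993362426758, 62.955196380615234), 93.96736907958984) [ 0.4071116  -0.36086726  0.05      ]
[ 0.3783132  -0.38963506  0.05      ] [ 0.43594779 -0.33228658  0.05      ] [ 0.4071305  -0.36096082  0.05      ]
go [ 7.37  1.31 19.6 ] [-0.001  0.001 -0.001] t 5.7
```

```bash
python3 -m jog '[[4,1.3,2,0,0,0],[7.3,1.3,5,0,0,0],[7.3,1.3,9,0,0,0],[7.3,1.3,13.5,0,0,0],[7.3,1.3,17,0,0,0],[7.3,1.3,19.5,0,0,0],[7.3,1.3,19.5,0,0,0],[7.3,1.3,19.5,0,0,0]]'; python3 -c "
from h import *
st();go([.4071,-.3609,.03],96.4)";  python3 -m jog '[[0,0,0,0,0,0],[0,0,0,0,0,0],[0,0,0,0,0,0],[0,0,0,0,0,0],[0,0,0,0,0,0],[0,0,0,0,0,0]]' 0 12; python3 -c "
from h import *
st()"
```

```text
time_s: 6.45
ee_pos: [0.4106, -0.3558, 0.2127]
eef_rot: [-3.142, -0.0, 1.684]
force: [0.8, -0.4, 0.1]
grip_width: 0.0936
grip_force: 0.0
t 6.45 grasp [ 0.4106 -0.3558  0.0323] rot [-1.80e+02 -1.00e-02  9.65e+01] F [ 0.8 -0.4  0.1] w 0.0936 0.0 q [-0.78  0.52  1.7   0.    0.92 -0.89]
go [-0.47 -0.41  0.23] [-0.    -0.     0.002] t 6.5
time_s: 7.05
ee_pos: [0.4099, -0.3566, 0.2124]
eef_rot: [-3.142, 0.0, 1.683]
force: [-1.7, 0.5, 4.4]
grip_width: 0.0564
grip_force: 12.0
t 7.05 grasp [ 0.4099 -0.3566  0.032 ] rot [-1.800e+02  1.000e-02  9.641e+01] F [-1.7  0.5  4.4] w 0.0564 11.99102230137214 q [-0.78  0.52  1.7  -0.    0.92 -0.9 ]
```

```bash
python3 -m jog '[[0,0,-2,0,0,0],[0,0,-5,0,0,0],[0,0,-9,0,0,0],[0,0,-12,0,0,0],[0,0,-12,0,0,0]]'
python3 - <<'E'
from h import *
st();S=np.array([.5652,-.0028]);P=S+.004*UY[:2];go([*P,.15],96.4)
c=snap('wrist','w4.png')
E
```

```text
time_s: 7.55
ee_pos: [0.4102, -0.3568, 0.3361]
eef_rot: [3.137, 0.005, 1.683]
force: [-1.3, -0.6, -1.2]
grip_width: 0.0564
grip_force: 12.0
t 7.55 grasp [ 0.4102 -0.3568  0.1557] rot [179.76   0.29  96.41] F [-1.3 -0.6 -1.2] w 0.0564 11.983176361536607 q [-0.78  0.35  1.62  0.    1.16 -0.9 ]
go [33.85 19.35  0.48] [0.004 0.005 0.   ] t 7.5
```

View pics/w4.png

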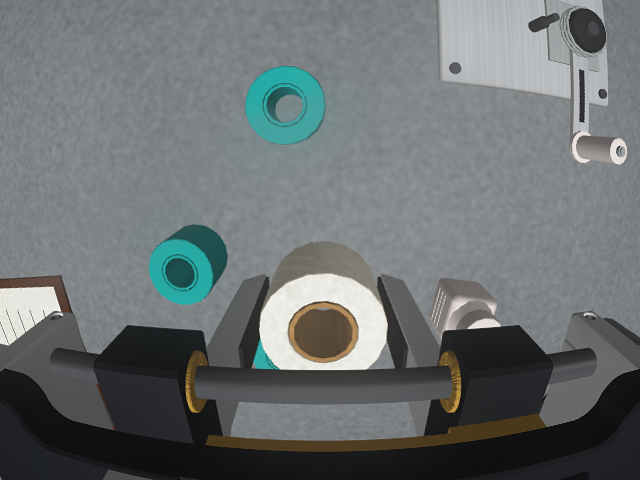

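The roll hangs upright between the pads, with its hole centred at about (323,332).

Run:
```python
from h import *
c=load('w4.png');h=cv2.cvtColor(c['img'],cv2.COLOR_BGR2HSV)
m=((h[...,2]<150)&(h[...,1]>70)|(h[...,1]>80))
m=(m*255).astype(np.uint8);w=np.zeros_like(m);w[295:368,282:364]=m[295:368,282:364]
cs,_=cv2.findContours(w,0,2);k=max(cs,key=cv2.contourArea);e=cv2.fitEllipse(k);print(e)
for z in(.172,.175):
    p=onplane(c,*e[0],z,True);d=p-ctrl.get_obs()['ee_pos'];print(p,'off UY',d@UY,'UX',d@UX)
```

```text
((322.8175964355469, 331.2451477050781), (59.72248077392578, 68.31450653076172), 89.8840560913086)
[ 0.41162095 -0.36181534  0.172     ] off UY -0.005442772148101004 UX 0.0010443345031021475
[ 0.41141448 -0.36009352  0.175     ] off UY -0.0037086691486330546 UX 0.001031073150964471
```

```bash
python3 -m jog '[[33.9,19.3,0,0,0,0],[33.9,19.3,0,0,0,0],[33.9,19.3,0,0,0,0],[33.9,19.3,0,0,0,0],[33.9,19.3,0,0,0,0],[33.9,19.3,0,0,0,0],[33.9,19.3,0,0,0,0],[33.9,19.3,0,0,0,0]]'; python3 -m jog '[[0.1,0,2,0,0,0],[0.1,0,2,0,0,0],[0.1,0,2,0,0,0]]'
python3 - <<'E'
from h import *
st();S=np.array([.5652,-.0028]);P=S+.0045*UY[:2]-.0005*UX[:2];go([*P,.05],96.4)
E
```

```text
time_s: 8.4
ee_pos: [0.5642, 0.0046, 0.3303]
eef_rot: [-3.139, -0.001, 1.684]
force: [1.3, -0.8, -1.4]
grip_width: 0.0566
grip_force: 12.0
time_s: 8.7
ee_pos: [0.5635, 0.0025, 0.3111]
eef_rot: [-3.139, -0.0, 1.682]
force: [0.4, 0.1, -0.8]
grip_width: 0.0568
grip_force: 12.0
t 8.7 grasp [0.5635 0.0025 0.1307] rot [-1.7986e+02 -2.0000e-02  9.6400e+01] F [ 0.4  0.1 -0.8] w 0.0568 11.983195105567575 q [-0.06  0.42  1.58 -0.    1.14 -0.17]
go [-0.1   0.08  8.07] [-0.002 -0.    -0.   ] t 8.7
```

```bash
python3 -m jog '[[-0.1,0.1,2,0,0,0],[-0.1,0.1,3,0,0,0],[-0.1,0.1,4,0,0,0],[-0.1,0.1,4.5,0,0,0],[-0.1,0.1,4.5,0,0,0]]'; python3 -m jog '[[0,0,0.7,0,0,0],[0,0,1.4,0,0,0],[0,0,2.1,0,0,0],[0,0,2.8,0,0,0],[0,0,3.2,0,0,0],[0,0,3.3,0,0,0],[0,0,3.3,0,0,0]]'
python3 - <<'E'
from h import *
st();S=np.array([.5652,-.0028]);P=S+.0045*UY[:2]-.0005*UX[:2];go([*P,.05],96.4)
E
```

```text
time_s: 9.2
ee_pos: [0.5647, 0.0018, 0.2667]
eef_rot: [-3.141, -0.0, 1.682]
force: [0.1, -0.1, 0.0]
grip_width: 0.0565
grip_force: 12.0
time_s: 9.9
ee_pos: [0.5649, 0.0021, 0.234]
eef_rot: [-3.142, -0.0, 1.683]
force: [-0.8, 0.1, -1.0]
grip_width: 0.0563
grip_force: 12.0
t 9.9 grasp [0.5649 0.0021 0.0536] rot [-180.     -0.     96.42] F [-0.8  0.1 -1. ] w 0.0563 11.983219402609393 q [-0.06  0.53  1.63  0.    0.98 -0.17]
go [-0.04 -0.07  0.36] [-0. -0.  0.] t 9.9
```

```bash
python3 -m jog '[[0,0,0.2,0,0,0],[0,0,0.3,0,0,0],[0,0,0.3,0,0,0]]'; python3 -m jog '[[0,0,0,0,0,0],[0,0,0,0,0,0],[0,0,0,0,0,0],[0,0,0,0,0,0],[0,0,0,0,0,0]]' 90; python3 -c "
from h import *
st()"; python3 -m jog '[[0,0,-3,0,0,0],[0,0,-7,0,0,0],[-1,0,-12,0,0,0],[-5,0,-16,0,0,0],[-7.5,0,-17,0,0,0],[-7.5,0,-17,0,0,0],[-7.5,0,-17,0,0,0]]';python3 - <<'E'
from h import *
st();K=SP*0+[.5652,-.0028,0]+.173*UY;go([*K[:2],.09],96.4)
c=snap('wrist','w5.png')
E
```

```text
time_s: 10.2
ee_pos: [0.5648, 0.0021, 0.2311]
eef_rot: [-3.142, 0.0, 1.683]
force: [-0.2, -0.2, 0.1]
grip_width: 0.0566
grip_force: 12.0
time_s: 10.7
ee_pos: [0.5648, 0.0021, 0.2312]
eef_rot: [3.141, 0.0, 1.683]
force: [-0.3, -0.1, 0.5]
grip_width: 0.0845
grip_force: 0.0
t 10.7 grasp [0.5648 0.0021 0.0508] rot [179.99   0.    96.42] F [-0.3 -0.1  0.5] w 0.0845 0.0 q [-0.06  0.53  1.63 -0.    0.98 -0.17]
time_s: 11.4
ee_pos: [0.573, -0.0726, 0.4007]
eef_rot: [-3.141, -0.0, 1.682]
force: [0.1, 0.5, -0.6]
grip_width: 0.0849
grip_force: 0.0
t 11.4 grasp [ 0.573  -0.0726  0.2203] rot [-1.7998e+02 -1.0000e-02  9.6350e+01] F [ 0.1  0.5 -0.6] w 0.0849 0.0 q [-0.19  0.36  1.44  0.    1.33 -0.3 ]
go [ 2.432e+01 -2.000e-02  1.304e+01] [-0.    -0.    -0.001] t 11.4
```

View pics/w5.png

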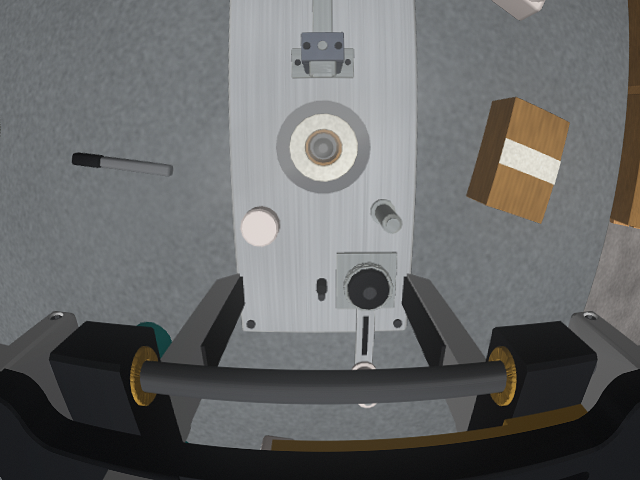

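The roll is seated concentric with the spindle at (323,147). Next I'll go to the knob.

```bash
python3 -m jog '[[24.3,0,0,0,0,0],[24.3,0,0,0,0,0],[24.3,0,0,0,0,0],[24.3,0,0,0,0,0],[24.3,0,0,0,0,0],[24.3,0,2,0,0,0],[24.3,0,4,0,0,0],[24.3,0,4,0,0,0]]' 60; python3 -c "
from h import *
st();go([.545,.1692,.0905],96.4)"
```

```text
time_s: 12.25
ee_pos: [0.5451, 0.1702, 0.3577]
eef_rot: [-3.136, 0.001, 1.685]
force: [-0.4, -0.8, -0.4]
grip_width: 0.0563
grip_force: 0.0
t 12.25 grasp [0.5451 0.1702 0.1773] rot [-1.7966e+02  4.0000e-02  9.6520e+01] F [-0.4 -0.8 -0.4] w 0.0563 0.0 q [0.24 0.39 1.51 0.   1.24 0.12]
go [-0.09  0.03  8.68] [-0.006  0.001  0.002] t 12.2
```

```bash
python3 -m jog '[[0,0,4,0,0,0],[0,0,7,0,0,0],[0,0,8.6,0,0,0],[0,0,8.6,0,0,0]]'; python3 -m jog '[[0,0,0,0,0,0],[0,0,0,0,0,0],[0,0,0,0,0,0],[0,0,0,0,0,0],[0,0,0,0,0,0],[0,0,0,0,0,0]]' 0 25;  python3 -m jog '[[-0.8,0,0,0,0,0],[-1.6,0,0,0,0,0],[-2.5,0,0,0,0,0],[-3.5,0,0,0,0,0],[-4.5,0,0,0,0,0],[-4.7,0,0,0,0,0],[-4.7,0,0,0,0,0],[-4.7,0,0,0,0,0]]'; python3 -c "
from h import *
st()"
```

```text
time_s: 12.65
ee_pos: [0.5456, 0.1693, 0.2733]
eef_rot: [-3.138, 0.0, 1.683]
force: [0.1, 0.4, 0.7]
grip_width: 0.0563
grip_force: 0.0
time_s: 13.25
ee_pos: [0.5456, 0.169, 0.2754]
eef_rot: [-3.139, 0.0, 1.683]
force: [-9.9, -1.5, 6.2]
grip_width: 0.0193
grip_force: 25.0
time_s: 14.05
ee_pos: [0.5508, 0.1231, 0.2754]
eef_rot: [-3.14, -0.002, 1.683]
force: [-6.4, 7.6, 3.9]
grip_width: 0.0195
grip_force: 25.0
t 14.05 grasp [0.5508 0.1231 0.095 ] rot [-1.7991e+02 -1.1000e-01  9.6420e+01] F [-6.4  7.6  3.9] w 0.0195 25.00103440223029 q [0.15 0.47 1.61 0.   1.07 0.04]
```

```bash
python3 -m jog '[[0,0,0,0,0,0],[0,0,0,0,0,0],[0,0,0,0,0,0],[0,0,-4,0,0,0],[0,0,-8,0,0,0],[0,0,-10,0,0,0],[0,0,-10,0,0,0]]' 60; python3 -c "
from h import *
st();S=np.array([.5652,-.0028,0]);P=S+.045*UX-.14*UY;R=P-.11*UY;print(P,R);go([*R[:2],.19],62.4)"
```

```text
time_s: 14.75
ee_pos: [0.5515, 0.1222, 0.3783]
eef_rot: [3.136, -0.0, 1.683]
force: [0.9, 0.9, -0.8]
grip_width: 0.0563
grip_force: 0.0
t 14.75 grasp [0.5515 0.1222 0.1979] rot [ 1.7969e+02 -1.0000e-02  9.6410e+01] F [ 0.9  0.9 -0.8] w 0.0563 0.0 q [ 0.15  0.35  1.51 -0.    1.27  0.04]
[ 0.62552521 -0.13691141  0.        ] [ 0.63778679 -0.24622588  0.        ]
go [-37.58   4.46   0.8 ] [ 0.005 -0.002  0.594] t 14.8
```

```bash
python3 -m jog '[[-37.6,4.5,0.5,0,0,0.594],[-37.6,4.5,0.5,0,0,0.594],[-37.6,4.5,0.5,0,0,0.594],[-37.6,4.5,0.5,0,0,0.594],[-37.6,4.5,0.5,0,0,0.594],[-37.6,4.5,0.5,0,0,0.594],[-37.6,4.5,0.5,0,0,0.594],[-37.6,4.5,0.5,0,0,0.594]]'; python3 -m jog '[[0,0,0,0,0,0],[0,0,0,0,0,0]]'
python3 - <<'E'
from h import *
st();S=np.array([.5652,-.0028,0]);P=S+.045*UX-.14*UY;R=P-.11*UY;go([*R[:2],.19],62.4)
c=snap('wrist','w6.png')
E
```

```text
time_s: 15.55
ee_pos: [0.6379, -0.25, 0.368]
eef_rot: [-3.14, 0.0, 1.086]
force: [-0.7, 0.4, 0.0]
grip_width: 0.0564
grip_force: 0.0
time_s: 15.75
ee_pos: [0.6379, -0.2466, 0.3684]
eef_rot: [-3.139, 0.0, 1.088]
force: [-0.0, -0.8, -0.2]
grip_width: 0.0562
grip_force: 0.0
t 15.75 grasp [ 0.6379 -0.2466  0.188 ] rot [-179.88    0.     62.33] F [-0.  -0.8 -0.2] w 0.0562 0.0 q [-0.42  0.63  1.12  0.    1.39  0.06]
go [ 0.03 -0.03 -0.2 ] [-0.002  0.    -0.001] t 15.8
```

View pics/w6.png

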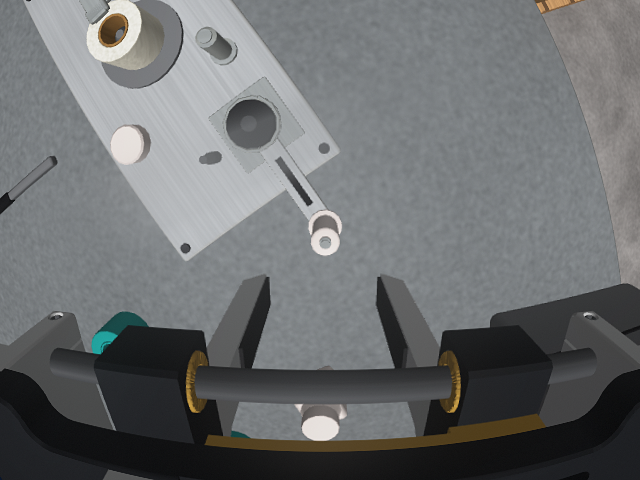

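The roller top is at (325,242), centred under the fingers. The blade covers the roll.

```bash
python3 -c "
from h import *
print(onplane(load('w6.png'),325,242,.078,True))"; python3 -m jog '[[0,0,4,0,0,0],[0,0,8,0,0,0],[0,0,11,0,0,0],[0,0,12.6,0,0,0],[0,0,12.6,0,0,0],[0,0,12.6,0,0,0]]'; python3 -m jog '[[0,0,0,0,0,0],[0,0,0,0,0,0],[0,0,0,0,0,0],[0,0,0,0,0,0],[0,0,0,0,0,0],[0,0,0,0,0,0]]' 0 35
python3 - <<'E'
from h import *
st();o=ctrl.get_obs();R=Ro.from_euler('xyz',o['eef_rot']);S=np.array([.5652,-.0028,0]);P=S+.045*UX-.14*UY
for a in np.linspace(.15,1.2,8).tolist()+[1.25]:
    t=YAW-np.pi/2-a;d=P+.11*np.array([np.cos(t),np.sin(t),0])-(P-.11*UY);print(round(a,2),np.round(R.inv().apply(d)*100,2))
E
```

```text
[ 0.63910011 -0.2464334   0.078     ]
time_s: 16.4
ee_pos: [0.6384, -0.2459, 0.2457]
eef_rot: [3.14, -0.0, 1.089]
force: [0.3, -0.4, 0.1]
grip_width: 0.0564
grip_force: 0.0
time_s: 17.0
ee_pos: [0.6382, -0.2464, 0.2444]
eef_rot: [3.141, -0.0, 1.089]
force: [2.7, -1.3, 1.0]
grip_width: 0.0211
grip_force: 35.0
t 17.0 grasp [ 0.6382 -0.2464  0.064 ] rot [179.94  -0.    62.38] F [ 2.7 -1.3  1. ] w 0.0211 35.000115260481834 q [-0.42  0.75  1.23  0.    1.16  0.06]
0.15 [-0.82 -1.43 -0.  ]
0.3 [-1.41 -2.97 -0.  ]
0.45 [-1.77 -4.58 -0.01]
0.6 [-1.88 -6.22 -0.01]
0.75 [-1.75 -7.87 -0.01]
0.9 [-1.37 -9.47 -0.01]
1.05 [-7.6e-01 -1.1e+01 -1.0e-02]
1.2 [ 8.000e-02 -1.242e+01 -1.000e-02]
1.25 [ 4.000e-01 -1.287e+01 -1.000e-02]
```

Gripped. Now I'll swing it along the arc.

```bash
python3 -m jog '[[-0.8,-1.4,0,0,0,0],[-1.4,-3,0,0,0,0],[-1.8,-4.6,0,0,0,0],[-1.9,-6.2,0,0,0,0],[-1.7,-7.9,0,0,0,0],[-1.4,-9.5,0,0,0,0],[-0.8,-11,0,0,0,0],[-0.1,-12.2,0,0,0,0]]'; python3 -m jog '[[0.2,-0.3,0,0,0,0],[0.4,-0.5,0,0,0,0],[0.4,-0.5,0,0,0,0],[0.4,-0.5,0,0,0,0]]'
python3 - <<'E'
from h import *
st();o=ctrl.get_obs();S=np.array([.5652,-.0028,0]);P=S+.045*UX-.14*UY
d=o['ee_pos']-P;print(YAW-np.pi/2-np.arctan2(d[1],d[0]),np.hypot(*d[:2]))
E
```

```text
time_s: 17.8
ee_pos: [0.5293, -0.1904, 0.2444]
eef_rot: [3.139, -0.0, 1.089]
force: [9.0, -2.9, -4.3]
grip_width: 0.0213
grip_force: 35.0
time_s: 18.2
ee_pos: [0.5275, -0.1865, 0.2446]
eef_rot: [3.135, 0.002, 1.088]
force: [11.5, -19.2, -9.3]
grip_width: 0.0212
grip_force: 35.0
t 18.2 grasp [ 0.5275 -0.1865  0.0642] rot [1.7963e+02 1.2000e-01 6.2360e+01] F [ 11.5 -19.2  -9.3] w 0.0212 34.99609520891681 q [-0.4   0.5   1.64 -0.    0.99  0.08]
1.2145110236876426 0.10986531047912496
```

It is pressing on the stop: estimated angle about 1.2 rad, 22 N. I'll take one last look before handing in.

```bash
python3 -m jog '[[0,0,0,0,0,0],[0,0,0,0,0,0],[0,0,0,0,0,0],[0,0,0,0,0,0],[0,0,0,0,0,0]]'
python3 - <<'E'
from h import *
c=snap('scene','s2.png');cv2.imwrite('pics/s2c.png',cv2.resize(c['img'][180:380,80:480],None,fx=2,fy=2))
st()
E
```

```text
time_s: 18.7
ee_pos: [0.5275, -0.1865, 0.2446]
eef_rot: [3.135, 0.002, 1.088]
force: [10.3, -17.9, -9.8]
grip_width: 0.021
grip_force: 35.0
t 18.75 grasp [ 0.5275 -0.1865  0.0643] rot [1.7963e+02 1.2000e-01 6.2360e+01] F [ 10.7 -19.3 -10.1] w 0.0212 34.9961943179369 q [-0.4   0.5   1.64 -0.    0.99  0.08]
```

View pics/s2c.png

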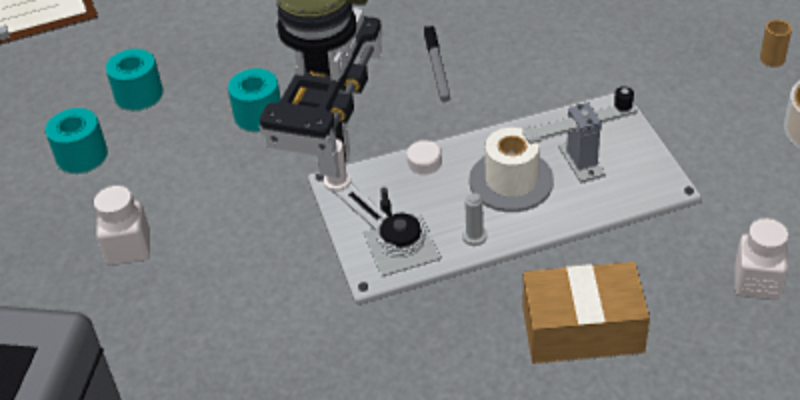

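The roll is flat under the blade, the knob is back at its original pixel (about 392,229 in the full image), the arm is at its stop, and the bystanders look unmoved.

```bash
python3 -c "
from station import ctrl
print(ctrl.hand_in())"
```

```text
the job is handed in; nothing more can be done
None
```

I handed the job in at about 19 s of the 72 s limit: the label roll is seated flat under the closed keeper, and the gripper is holding the tension arm against its stop. The last picture showed the other items and the cap apparently unmoved; the hand-in returned no verdict.

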